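Rack sawn agate slices in cut order

ROBOT

A 6-joint arm with a two-finger parallel gripper is mounted at the origin on a cart in front of the work surface, level with it; the furniture and walls round the work are solid. World frame = base frame: x ahead of the robot, y to its left, z up, the work surface at z = 0. Lengths are in m, angles in rad, forces in N, time in s.
With the tool pointing down it reaches from about 0.3 to 0.775 m from the base axis. Payload 14.6 kg.
Tool frame: the origin (TCP) lies midway between the tips of the shut fingers; the grasp point (between the pads) lies 19 mm behind it (robot.tcp_to_grasp is the distance from the TCP to the grasp point, in m); z points along the fingers, y is the line along which they close (so a half turn about z gives the same grasp; the last joint's range is limited). The gripper opens to 94 mm and grips with 3 to 60 N. Pads are 16 mm wide; open, the fingers measure 119 mm over their backs; the gripper's body (75 mm by 177 mm) begins 78 mm behind the grasp point.
Start: joints at [-0.067, 0.3, 1.521, -0, 1.321, -0.067], TCP at [0.55, -0, 0.205] pointing down, gripper open.
Joint ranges: [-3.03, 3.03], [-0.79, 2.21], [0.23, 2.52], [-1.04, 4.18], [0, 3.07], [-2.55, 2.55]. Speed limits (rad/s): [2.22, 2.22, 2.57, 3.14, 3.14, 3.14].

INTERFACE

Orientations are given as a 3x3 rotation matrix whose columns are the frame's x, y, z axes.
In Python, from plant import robot, grab_frame, ticket, look_for, cut_out, pinpoint gives the robot as it stands.
- The arm moves only by the tool move_arm, never from a script. Its argument "increments" is a list of rows, each an object of numbers: "x", "y", "z": the shift along the tool's x, y, z each as a share of 50 cm, from -1 to 1; "wx", "wy", "wz": the turn, a rotation vector about the tool's x, y, z each as a share of pi rad, from -1 to 1. In form: [{"x": .., "y": .., "z": .., "wx": .., "wy": .., "wz": ..}, ...]. A call has 1 to 10 rows; each row is the pose to reach, as a shift and turn from the pose commanded when the call began, along the tool's axes at that moment, turning the shorter way round; what a row does not reach only later rows make up. A row lasts 1/8 s, in which the tool goes at most 62.5 mm and 10.7 degrees, less where a joint would pass 70% of its speed; a pose out of reach is approached as far as the arm can. A call with a number of a shift or a turn outside -1 to 1 is refused whole. A call with a gripper value outside its range is refused whole. "grip" is the gripper's target within -1 to 1 (fully open at 1, half-way at 0, shut at -1), set as the call begins (left out, the last holds). The fingers move at their own pace and stop on an object; "force" is the grip in N (left out, the last holds). Time passes only in rows, so rows that repeat a pose let the fingers close. It gives the time, the measured TCP pose, the force, the opening and the grip force at its end, in the units of the state.
- robot.get_obs(): the state, without advancing time (a new reading comes with each control period).
- grab_frame(name): name is "scene" or "side" or "wrist"; returns a dict with "image" (420x560x3 uint8, red, green, blue), "fx", "fy", "cx", "cy" (pixels), "k1" (the pictures are not rectified: a ray, as slopes to the right and down, at radius r is drawn at 1 + k1 r^2 times it, then the intrinsics apply), "world_from_camera" (4x4, takes a point from camera to world coordinates); the wrist camera has in their place "T_tool_cam" (4x4, takes a point from camera to tool coordinates, whose origin is the TCP and whose axes are the flange's). Camera axes: x right, y up, looking along -z (the intrinsics and any distortion apply to the point x, -y, -z); pixel columns grow to the right and rows downward; lengths in m; the calibration is good to about 2 mm. A picture is of the moment at which its call begins: read the wrist's pose just before it. There is no depth.
- ticket.job_done(): hands the job in; it is judged then, once.
Trained networks look in a picture, given as the dict that the camera call returned (one of the last four; its "shot" number tells which), for a name from the list of things; names that differ only in an ending like _2 or _b are one class to them, and where a whole thing is asked for, a point or a joint stands for the part that bears it (a point fixed in the world has none). Each returns a list of dicts, best first, with "confidence" (0 to 1); they miss things now and then, are a little off and sometimes report something else, mostly with a low value. They report only what shows in the picture. A call takes as long as a camera call.
- look_for(picture, thing): "extent" ([left, top, right, bottom] in pixels, round what is visible of it).
- cut_out(picture, thing): "mask" (420x560 bool, what is visible of it) and "extent" ([left, top, right, bottom] in pixels, round what is visible of it).
- pinpoint(picture, thing): "at" ([column, row] in pixels: a listed point, or the origin of a listed thing).
The state is a dict: "t": time; "joints": joint angles; "qd": joint speeds; "joint_efforts": joint torques, N m; "position": TCP position; "tool_rot": TCP orientation; "ft_force": force on the tool from outside, world axes, zero at the start; "ft_torque": the same for the moment, N m; "width": finger opening in m; "finger_force": force on a finger pad.
Only numpy, scipy, OpenCV 4.12 (cv2) and the standard library are available. Lean on these libraries where they do the work, as an engineer would, in place of code of your own. Each camera call takes 0.05 s, during which the arm holds its last target. There are 200 camera calls.

TASK

The four slices sawn from one agate stand mixed up in the wire draining rack. Move them to the wooden drying rack in the order they came off the stone, one to a slot: the smallest in the slot next to the tall end board, then each next larger one, so that the largest is farthest from it. Stand each on its flat edge, fully down between its dowels and centred across the rack, and lower it in: do not drop it.

Things in the scene. Friction and masses are not known exactly. Their poses are not given: they have to be found in the camera images.
- slice_1_c (a point): the smallest of four sawn agate slices, brown-grey rind, concentric grey and cream bands, standing on its sawn flat edge: 60 mm wide, 60 mm high, 10 mm thick, stone, under 0.3 kg. This point is its centre, half-way up (30 mm above its lower edge). Own x runs along the width, y through the thickness (the way to grip it, near the top), z up.
- slice_2_c (a point): the second smallest of four sawn agate slices, brown-grey rind, concentric grey and cream bands, standing on its sawn flat edge: 72 mm wide, 70 mm high, 10 mm thick, stone, under 0.3 kg. This point is its centre, half-way up (35 mm above its lower edge). Own x runs along the width, y through the thickness (the way to grip it, near the top), z up.
- slice_3_c (a point): the second largest of four sawn agate slices, brown-grey rind, concentric grey and cream bands, standing on its sawn flat edge: 84 mm wide, 80 mm high, 10 mm thick, stone, under 0.3 kg. This point is its centre, half-way up (40 mm above its lower edge). Own x runs along the width, y through the thickness (the way to grip it, near the top), z up.
- slice_4_c (a point): the largest of four sawn agate slices, brown-grey rind, concentric grey and cream bands, standing on its sawn flat edge: 96 mm wide, 90 mm high, 10 mm thick, stone, under 0.3 kg. This point is its centre, half-way up (45 mm above its lower edge). Own x runs along the width, y through the thickness (the way to grip it, near the top), z up.
- drain_rack: wire draining rack holding the slices at the start (order varies): grey plastic tray 116 x 232 mm, floor 6 mm and steel hoop tops 36 mm above the origin (centre of its underside, on the bench). Fixed. The row runs along its y; slots at x = 0, y = +82.5, +27.5, -27.5, -82.5 mm, slices lying along its x, 45 mm free between neighbours: do not open the fingers wider than about 45 mm.
- drying_rack: wooden drying rack, empty at the start, fixed. Origin on the bench under mid-row. Base top 18 mm up; end board at +y (inner face y = +128 mm, top 90 mm up). Slots along x at x = 0, y = +82.5 (first, by the end board), +27.5, -27.5, -82.5 mm, each 13.6 mm clear between two pairs of round-topped dowels (x = +-18.5 mm, tops 48 mm up). A slice stands on the base and may lean a little.

How it is judged:
At the end, for the whole second after the job is handed in: Each slice at rest in its own drying-rack slot, rising in size from the end board: centre within 16 mm of the slot's middle along it and 13 mm across, lower edge on the base (height within -4 to +5 mm), upright and along the slot within 15 degrees (x of slice_1_c in the frame of drying_rack between -0.016 and 0.016 m and y of slice_1_c in the frame of drying_rack between 0.0695 and 0.0955 m and z of slice_1_c in the frame of drying_rack between 0.044 and 0.053 m and angle between each of slice_1_c, slice_2_c, slice_3_c, slice_4_c's own z axis and vertical below 0.26 rad and angle between the x axis of each of slice_1_c, slice_2_c, slice_3_c, slice_4_c and the x axis of drying_rack, either way round below 0.26 rad and linear speed of each of slice_1, slice_2, slice_3, slice_4 below 0.02 m/s and angular speed of each of slice_1, slice_2, slice_3, slice_4 below 0.2 rad/s and x of slice_2_c in the frame of drying_rack between -0.016 and 0.016 m and y of slice_2_c in the frame of drying_rack between 0.0145 and 0.0405 m and z of slice_2_c in the frame of drying_rack between 0.049 and 0.058 m and x of slice_3_c in the frame of drying_rack between -0.016 and 0.016 m and y of slice_3_c in the frame of drying_rack between -0.0405 and -0.0145 m and z of slice_3_c in the frame of drying_rack between 0.054 and 0.063 m and x of slice_4_c in the frame of drying_rack between -0.016 and 0.016 m and y of slice_4_c in the frame of drying_rack between -0.0955 and -0.0695 m and z of slice_4_c in the frame of drying_rack between 0.059 and 0.068 m); the robot touches nothing.
It fails at once if the smallest slice falls free (faster than 0.6 m/s with no finger on it, a drop of about 2 cm) (linear speed of slice_1 above 0.6 m/s and contact force between slice_1 and the fingers below 0.02 N).
It fails at once if the second smallest slice falls free (faster than 0.6 m/s with no finger on it, a drop of about 2 cm) (linear speed of slice_2 above 0.6 m/s and contact force between slice_2 and the fingers below 0.02 N).
It fails at once if the second largest slice falls free (faster than 0.6 m/s with no finger on it, a drop of about 2 cm) (linear speed of slice_3 above 0.6 m/s and contact force between slice_3 and the fingers below 0.02 N).
It fails at once if the largest slice falls free (faster than 0.6 m/s with no finger on it, a drop of about 2 cm) (linear speed of slice_4 above 0.6 m/s and contact force between slice_4 and the fingers below 0.02 N).
It also fails if it takes over 128 s, if anything falls off the work surface, if the arm or the gripper's body presses on something with over 40 N, if the wrist force passes 120 N, or if a joint passes its speed limit or range.

## Working session

There is one attempt and no reset: what is moved stays moved. The work goes in short steps, Python scripts to look and compute and a tool call to move; the robot and the scene stay as the last step left them, time stands still between calls to the robot, and variables do not carry over. Pictures are saved under pics/ and viewed, at most 14 in all, crops included, and the job is handed in when it is done.

Besides the shell and the picture viewer there is one more tool, called as name(argument=value, ...) on one line, values as JSON. move_arm: Moves the arm, as the interface text tells. Shift numbers are shares of 50 cm and turn numbers shares of pi rad, none past 1 either way. Its arguments: {"type":"object","properties":{"increments":{"type":"array","items":{"type":"object","properties":{"x":{"type":"number"},"y":{"type":"number"},"z":{"type":"number"},"wx":{"type":"number"},"wy":{"type":"number"},"wz":{"type":"number"}}}},"grip":{"type":"number"},"force":{"type":"number"}},"required":["increments"]}

```bash
mkdir -p pics; cat > h.py <<'E'
import numpy as np, cv2
from plant import robot, grab_frame, ticket, look_for, cut_out, pinpoint
def camT(p,obs=None):
    if "world_from_camera" in p: return np.array(p["world_from_camera"])
    T=np.eye(4);T[:3,:3]=obs["tool_rot"];T[:3,3]=obs["position"];return T@np.array(p["T_tool_cam"])
def ray(p,uv,T):
    K=np.array([[p["fx"],0,p["cx"]],[0,p["fy"],p["cy"]],[0,0,1]])
    a=cv2.undistortPoints(np.array([[uv]],float),K,np.array([p["k1"],0,0,0,0.]))[0,0]
    d=T[:3,:3]@np.array([a[0],-a[1],-1]);return T[:3,3],d/np.linalg.norm(d)
def onz(p,uv,T,z):
    o,d=ray(p,uv,T);return o+d*(z-o[2])/d[2]
def proj(p,X,T):
    c=np.linalg.inv(T)@np.append(X,1);K=np.array([[p["fx"],0,p["cx"]],[0,p["fy"],p["cy"]],[0,0,1]])
    return cv2.projectPoints(np.array([[c[0],-c[1],-c[2]]]),np.zeros(3),np.zeros(3),K,np.array([p["k1"],0,0,0,0.]))[0].ravel()
def save(p,n): cv2.imwrite("pics/"+n,p["image"][:,:,::-1])
E
python3 - <<'E'
from h import *
np.set_printoptions(precision=4,suppress=True)
o=robot.get_obs();print(o["position"],o["tool_rot"],o["width"],o["ft_force"])
for n in ["scene","side","wrist"]:
    p=grab_frame(n);save(p,n+"0.png");T=camT(p,o);print(n,T[:3,3],-T[:3,2])
    for th in ["slice_1_c","slice_2_c","drain_rack","drying_rack"]:
        if th=="slice_2_c":continue
        z=0 if "rack" in th else .045
        for r in pinpoint(p,th)[:5]: print(th,round(r["confidence"],2),np.round(r["at"]),onz(p,r["at"],T,z))
        for r in look_for(p,th)[:5]: print('  ext',th,round(r["confidence"],2),np.round(r["extent"]))
E
```

```text
[0.5497 0.     0.2049] [[-0.      1.     -0.0011]
 [ 1.      0.      0.0001]
 [ 0.0001 -0.0011 -1.    ]] 0.09417349411610998 [-0.6681 -0.4215  0.9423]
scene [-0.0856  0.5833  0.8692] [ 0.4974 -0.5044 -0.7058]
slice_1_c 0.62 [176. 273.] [0.5302 0.3058 0.045 ]
  ext slice_1_c 0.54 [166. 262. 188. 282.]
drain_rack 0.74 [201. 262.] [0.5473 0.2237 0.    ]
  ext drain_rack 0.91 [155. 229. 249. 305.]
drying_rack 0.74 [326. 188.] [ 0.5062 -0.2263 -0.    ]
  ext drying_rack 0.84 [289. 159. 339. 217.]
side [-0.0604  1.1349  0.6965] [ 0.3935 -0.8105 -0.4339]
slice_1_c 0.72 [221. 268.] [0.5385 0.2437 0.045 ]
slice_1_c 0.64 [206. 284.] [0.5342 0.3177 0.045 ]
  ext slice_1_c 0.66 [197. 271. 226. 301.]
drain_rack 0.97 [226. 277.] [0.5455 0.2148 0.    ]
  ext drain_rack 0.84 [184. 250. 262. 309.]
drying_rack 0.66 [308. 204.] [ 0.5263 -0.2518  0.    ]
  ext drying_rack 0.74 [284. 184. 331. 225.]
  ext drying_rack 0.47 [228. 234. 252. 256.]
wrist [0.5498 0.0819 0.3844] [-0.0008 -0.2824 -0.9593]
drying_rack 0.78 [255. 346.] [ 0.5162 -0.2302  0.    ]
  ext drying_rack 0.8 [184. 248. 304. 420.]
```

View pics/scene0.png

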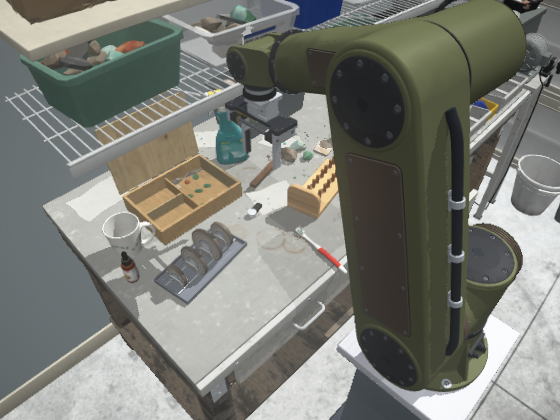

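View pics/side0.png

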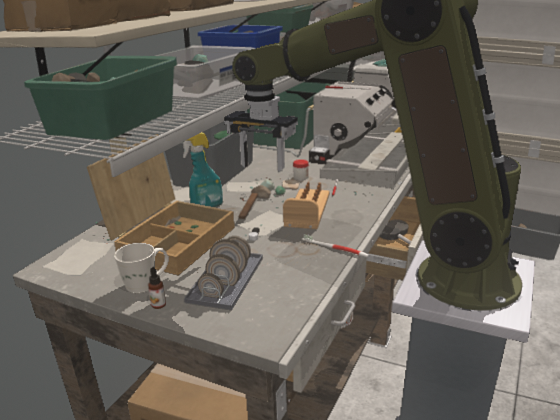

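View pics/wrist0.png

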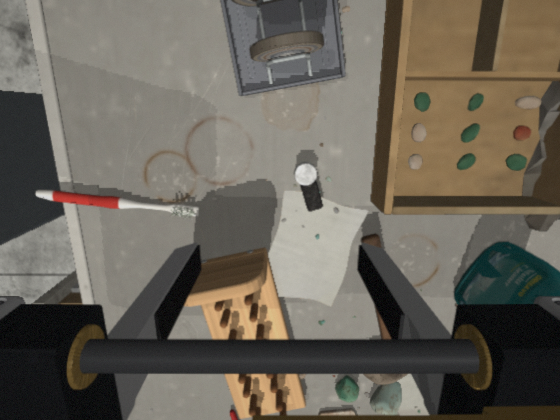

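The scene shows the drain rack at about (200,262) and the drying rack at (320,185). The wrist view shows the end board at the +y end (row 270) and the drain rack at the top. I'll move closer to the drain rack for a measuring view.

move_arm(increments=[{"x": 0.12,"z": -0.05},{"x": 0.24,"z": -0.1},{"x": 0.26,"z": -0.1},{"x": 0.26,"z": -0.1},{"x": 0.26,"z": -0.1}])

```text
invalid input
```

```bash
python3 - <<'E'
from h import *
np.set_printoptions(precision=4,suppress=True)
o=robot.get_obs();print(o["position"])
p=grab_frame("wrist");save(p,"w1.png");T=camT(p,o)
for r in pinpoint(p,"drain_rack")[:2]: print(r["confidence"],r["at"],onz(p,r["at"],T,0))
for r in pinpoint(p,"slice_1_c")[:6]: print(r["confidence"],r["at"],onz(p,r["at"],T,.045))
for r in cut_out(p,"slice_1_c")[:6]:
    m=r["mask"].astype(np.uint8);print('cut',r["confidence"],r["extent"],m.sum(),cv2.minAreaRect(cv2.findNonZero(m)))
for r in cut_out(p,"drain_rack")[:1]:
    m=r["mask"].astype(np.uint8);b=cv2.boxPoints(cv2.minAreaRect(cv2.findNonZero(m)));print([onz(p,q,T,.008)[:2] for q in b])
E
```

```text
[0.55   0.     0.2054]
[array([0.491 , 0.1925]), array([0.6043, 0.209 ]), array([0.6255, 0.1184]), array([0.504 , 0.0993])]
```

View pics/w1.png

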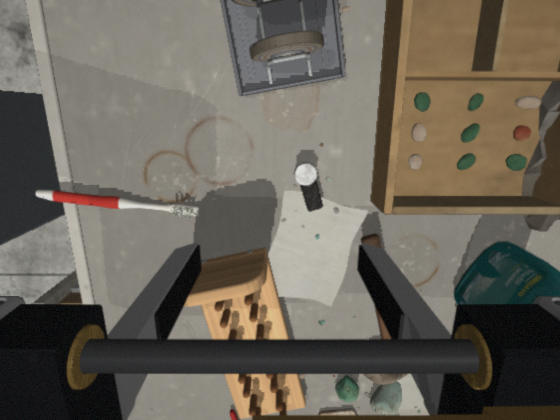

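The picture is unchanged because the move was refused. I'll retry with all six keys written out.

move_arm(increments=[{"x": 0.12,"y": 0,"z": -0.05,"wx": 0,"wy": 0,"wz": 0},{"x": 0.24,"y": 0,"z": -0.1,"wx": 0,"wy": 0,"wz": 0},{"x": 0.26,"y": 0,"z": -0.1,"wx": 0,"wy": 0,"wz": 0},{"x": 0.26,"y": 0,"z": -0.1,"wx": 0,"wy": 0,"wz": 0},{"x": 0.26,"y": 0,"z": -0.1,"wx": 0,"wy": 0,"wz": 0}])

```text
t: 1.92
position: [0.5499, 0.1288, 0.2547]
tool_rot: [[0.001, 1.0, -0.001], [1.0, -0.001, -0.0], [-0.0, -0.001, -1.0]]
ft_force: [-0.9, 0.3, -1.1]
width: 0.0941
finger_force: 0.0
```

```bash
cat > m1.py <<'E'
from h import *
import sys
np.set_printoptions(precision=4,suppress=True)
o=robot.get_obs();print(o["position"])
p=grab_frame("wrist");save(p,sys.argv[1]);T=camT(p,o)
for r in pinpoint(p,"drain_rack")[:2]: print(r["confidence"],r["at"],onz(p,r["at"],T,0))
for r in pinpoint(p,"slice_1_c")[:6]: print(r["confidence"],r["at"],onz(p,r["at"],T,.045))
for r in cut_out(p,"slice_1_c")[:6]:
    m=r["mask"].astype(np.uint8);print('cut',round(r["confidence"],2),np.round(r["extent"]),m.sum(),cv2.minAreaRect(cv2.findNonZero(m)))
for r in cut_out(p,"drain_rack")[:1]:
    m=r["mask"].astype(np.uint8);b=cv2.boxPoints(cv2.minAreaRect(cv2.findNonZero(m)));print([onz(p,q,T,.008)[:2] for q in b])
E
python3 m1.py w2.png
```

```text
[0.5499 0.1288 0.2547]
0.94 [274.2, 104.5] [0.5438 0.221  0.    ]
0.85 [261.2, 21.4] [0.5311 0.3045 0.045 ]
0.67 [279.5, 125.4] [0.5504 0.1969 0.045 ]
cut 0.68 [235.   7. 293.  35.] 978 ((263.1797180175781, 19.971622467041016), (22.04271125793457, 53.91106414794922), 81.02737426757812)
[array([0.4671, 0.3321]), array([0.5812, 0.3461]), array([0.6235, 0.1172]), array([0.4903, 0.0979])]
```

View pics/w2.png

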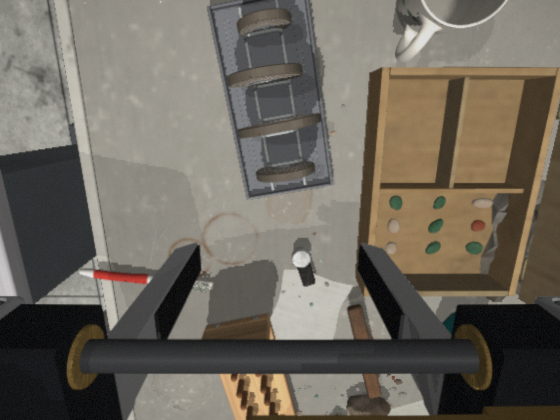

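The rack tray runs from about row 0 to row 196. From the far end, the slices sit at rows 20, 75, 127 and 172 with pixel widths 55, 76, 85 and 60. Allowing for depth, that makes them 1, 3, 4, 2. One better-centred view will give me the fit.

move_arm(increments=[{"x": 0.1,"y": 0,"z": -0.04,"wx": 0,"wy": 0,"wz": 0},{"x": 0.18,"y": 0,"z": -0.06,"wx": 0,"wy": 0,"wz": 0},{"x": 0.18,"y": 0,"z": -0.06,"wx": 0,"wy": 0,"wz": 0},{"x": 0.18,"y": 0,"z": -0.06,"wx": 0,"wy": 0,"wz": 0}])

```text
t: 2.68
position: [0.55, 0.2193, 0.285]
tool_rot: [[0.0, 1.0, -0.001], [1.0, -0.0, -0.0], [-0.0, -0.001, -1.0]]
ft_force: [-0.2, -0.3, -0.2]
width: 0.0937
finger_force: 0.0
```

```bash
python3 m1.py w3.png
```

```text
[0.55   0.2193 0.285 ]
0.71 [276.3, 168.2] [0.5461 0.2254 0.    ]
0.77 [262.1, 111.0] [0.5292 0.3035 0.045 ]
cut 0.83 [240. 100. 290. 118.] 426 ((265.47998046875, 109.3599853515625), (10.465181350708008, 46.10336685180664), 81.8698959350586)
[array([0.4658, 0.3318]), array([0.5807, 0.3484]), array([0.6238, 0.1171]), array([0.4917, 0.0951])]
```

View pics/w3.png

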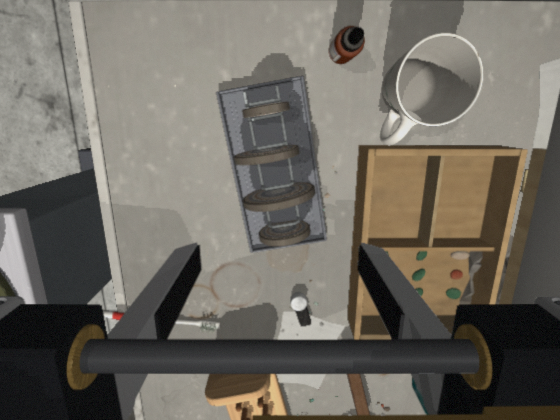

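```bash
python3 - <<'E'
from h import *
from scipy.optimize import least_squares
np.set_printoptions(precision=4,suppress=True)
o=robot.get_obs();p=grab_frame("wrist");T=camT(p,o)
C=np.array([[220,92],[301,78],[326,239],[252,251]],float)
M=np.array([[-58,116],[58,116],[58,-116],[-58,-116]])/1000
def W(v,m): c,s=np.cos(v[2]),np.sin(v[2]);return np.array([v[0]+c*m[0]-s*m[1],v[1]+s*m[0]+c*m[1],m[2] if len(m)>2 else 0])
for z in (.006,.012,.018):
    f=lambda v:np.concatenate([proj(p,W(v,[*m,z]),T)-c for m,c in zip(M,C)])
    r=least_squares(f,[.54,.22,.17]);print(z,r.x,r.cost,r.fun)
    v=r.x
# slice top centres
for n,(s,h) in enumerate([(82.5,60),(27.5,80),(-27.5,90),(-82.5,70)]):
    X=W(v,[0,s/1000,.006+h/2000]);print(X, proj(p,X,T))
    w=[60,84,96,72][n]/2000
    print('  ends',proj(p,W(v,[-w,s/1000,.006+h/2000]),T),proj(p,W(v,[w,s/1000,.006+h/2000]),T))
E
```

```text
0.006 [0.5452 0.2227 0.1692] 9.769154984654364 [-2.7373  0.626   2.7625 -1.3526  0.7817  0.5871 -0.8593  0.7064]
0.012 [0.5453 0.2233 0.1691] 19.068535885815585 [-3.5087 -0.125   3.1949 -2.3319  1.4281  1.7219 -1.1311  1.9702]
0.018 [0.5454 0.2239 0.169 ] 34.520805189631204 [-4.3007 -0.8902  3.6403 -3.3318  2.0903  2.8901 -1.4093  3.2699]
[0.5315 0.3052 0.036 ] [264.0327 109.6387]
  ends [240.6347 113.8759] [287.5958 105.3845]
[0.5408 0.251  0.046 ] [271.5811 154.0014]
  ends [239.2578 159.6344] [304.2183 148.3274]
[0.55   0.1968 0.051 ] [278.9346 196.283 ]
  ends [242.874  202.3295] [315.3835 190.1753]
[0.5593 0.1426 0.041 ] [285.709  232.6042]
  ends [260.0895 236.7552] [311.5224 228.418 ]
```

The fit agrees with the networks. The drain rack is at (0.545, 0.223), yaw 0.169. Next is the drying rack.

move_arm(increments=[{"x": -0.12,"y": 0,"z": 0,"wx": 0,"wy": 0,"wz": 0},{"x": -0.24,"y": 0,"z": 0,"wx": 0,"wy": 0,"wz": 0},{"x": -0.36,"y": 0,"z": 0,"wx": 0,"wy": 0,"wz": 0},{"x": -0.48,"y": 0,"z": 0,"wx": 0,"wy": 0,"wz": 0},{"x": -0.6,"y": 0,"z": 0,"wx": 0,"wy": 0,"wz": 0},{"x": -0.72,"y": 0,"z": 0,"wx": 0,"wy": 0,"wz": 0},{"x": -0.84,"y": 0,"z": 0,"wx": 0,"wy": 0,"wz": 0},{"x": -0.86,"y": 0,"z": 0,"wx": 0,"wy": 0,"wz": 0},{"x": -0.86,"y": 0,"z": 0,"wx": 0,"wy": 0,"wz": 0},{"x": -0.86,"y": 0,"z": 0,"wx": 0,"wy": 0,"wz": 0}])

```text
t: 4.22
position: [0.5502, -0.2087, 0.2856]
tool_rot: [[-0.001, 1.0, 0.0], [1.0, 0.001, 0.0], [0.0, 0.0, -1.0]]
ft_force: [-0.1, 0.1, -0.3]
width: 0.0942
finger_force: 0.0
```

```bash
python3 - <<'E'
from h import *
np.set_printoptions(precision=4,suppress=True)
o=robot.get_obs();print(o["position"])
p=grab_frame("wrist");save(p,"d0.png");T=camT(p,o);print(p["fx"])
for r in pinpoint(p,"drying_rack")[:2]: print(r["confidence"],r["at"],onz(p,r["at"],T,0))
for r in cut_out(p,"drying_rack")[:1]: print(r["extent"])
c=p["image"][60:300,160:400];cv2.imwrite("pics/d0c.png",cv2.resize(c,(600,600),interpolation=2)[:,:,::-1])
E
```

```text
[ 0.5502 -0.2087  0.2856]
326.91097278749214
0.83 [253.7, 186.6] [ 0.5136 -0.2295  0.    ]
[181.1, 68.3, 302.3, 263.8]
```

View pics/d0c.png

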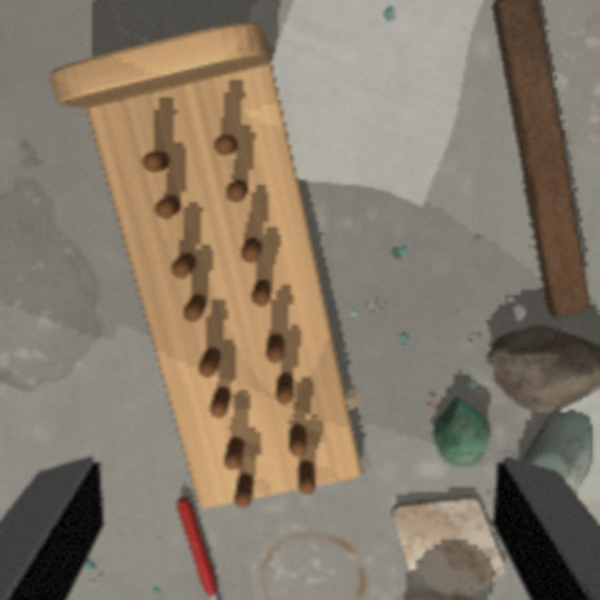

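Sixteen dowel tops show up clearly. The end board is at the top (+y) and the pen lies outside the rack. I'll fit the rack pose to the dowels.

```bash
python3 - <<'E'
from h import *
from scipy.optimize import least_squares
np.set_printoptions(precision=4,suppress=True)
o=robot.get_obs();p=grab_frame("wrist");T=camT(p,o)
L=[(153,161),(166,207),(182,265),(194,307),(209,362),(219,403),(233,454),(243,494)]
R=[(225,145),(236,190),(251,249),(261,292),(275,348),(285,387),(297,440),(306,478)]
P=np.array(L+R)/2.5+[160,60]
def pts(v,d):
    ys=[s+k*d for s in (.0825,.0275,-.0275,-.0825) for k in (1,-1)]
    c,s=np.cos(v[2]),np.sin(v[2])
    return [(v[0]+c*x-s*y,v[1]+s*x+c*y) for x in (-.0185,.0185) for y in ys]
for z in (.036,.040,.044,.048):
    f=lambda v:np.concatenate([proj(p,np.array([*q,z]),T)-c for q,c in zip(pts(v,v[3]),P)])
    r=least_squares(f,[.51,-.23,.2,.011],x_scale=[.01,.01,.1,.01]);print(z,r.x,r.cost,abs(r.fun).max())
# base corners at z=.018 : (200,507),(360,473) crop ; board top inner corners (62,105),(270,62)
for q in [(202,507),(360,473)]: print(onz(p,np.array(q)/2.5+[160,60],T,.009))
E
```

```text
0.036 [ 0.5164 -0.2282  0.2262  0.0118] 1.4921080829102098 0.8707866952841528
0.04 [ 0.5168 -0.2274  0.226   0.0117] 3.800909538723819 1.259938958926213
0.044 [ 0.5171 -0.2265  0.2257  0.0116] 9.33958070334994 1.848514397038116
0.048 [ 0.5174 -0.2257  0.2255  0.0114] 18.292189407373627 2.4478215989729506
[ 0.4921 -0.3468  0.009 ]
[ 0.5883 -0.3243  0.009 ]
```

The fit residual is under 1 px, giving a drying rack at (0.5165, -0.228), yaw 0.226. Now I'll turn to the working orientation over the rack for a cross-check.

move_arm(increments=[{"x": -0.04,"y": -0.068,"z": 0,"wx": 0,"wy": 0,"wz": -0.058},{"x": -0.04,"y": -0.068,"z": 0,"wx": 0,"wy": 0,"wz": -0.116},{"x": -0.04,"y": -0.068,"z": 0,"wx": 0,"wy": 0,"wz": -0.174},{"x": -0.04,"y": -0.068,"z": 0,"wx": 0,"wy": 0,"wz": -0.232},{"x": -0.04,"y": -0.068,"z": 0,"wx": 0,"wy": 0,"wz": -0.29},{"x": -0.04,"y": -0.068,"z": 0,"wx": 0,"wy": 0,"wz": -0.348},{"x": -0.04,"y": -0.068,"z": 0,"wx": 0,"wy": 0,"wz": -0.406},{"x": -0.04,"y": -0.068,"z": 0,"wx": 0,"wy": 0,"wz": -0.464},{"x": -0.04,"y": -0.068,"z": 0,"wx": 0,"wy": 0,"wz": -0.522},{"x": -0.04,"y": -0.068,"z": 0,"wx": 0,"wy": 0,"wz": -0.572}])

```text
t: 5.68
position: [0.5161, -0.2295, 0.2856]
tool_rot: [[-0.973, -0.23, 0.0], [-0.23, 0.973, -0.0], [-0.0, -0.0, -1.0]]
ft_force: [-0.1, 0.2, -0.2]
width: 0.094
finger_force: 0.0
```

move_arm(increments=[{"x": 0,"y": 0,"z": 0,"wx": 0,"wy": 0,"wz": 0},{"x": 0,"y": 0,"z": 0,"wx": 0,"wy": 0,"wz": 0}])

```text
t: 5.92
position: [0.5161, -0.2298, 0.2855]
tool_rot: [[-0.975, -0.221, 0.0], [-0.221, 0.975, -0.0], [-0.0, -0.0, -1.0]]
ft_force: [0.5, 0.4, 0.3]
width: 0.0938
finger_force: 0.0
```

```bash
python3 - <<'E'
from h import *
np.set_printoptions(precision=4,suppress=True)
o=robot.get_obs();print(o["position"],o["tool_rot"][:,0],o["joints"])
p=grab_frame("wrist");T=camT(p,o)
c=p["image"][110:290,150:410];cv2.imwrite("pics/d1c.png",cv2.resize(c,(780,540),interpolation=2)[:,:,::-1])
E
```

```text
[ 0.5161 -0.2298  0.2855] [-0.9752 -0.2212 -0.0001] [-0.4837  0.287   1.3533  0.      1.5011 -2.2775]
```

View pics/d1c.png

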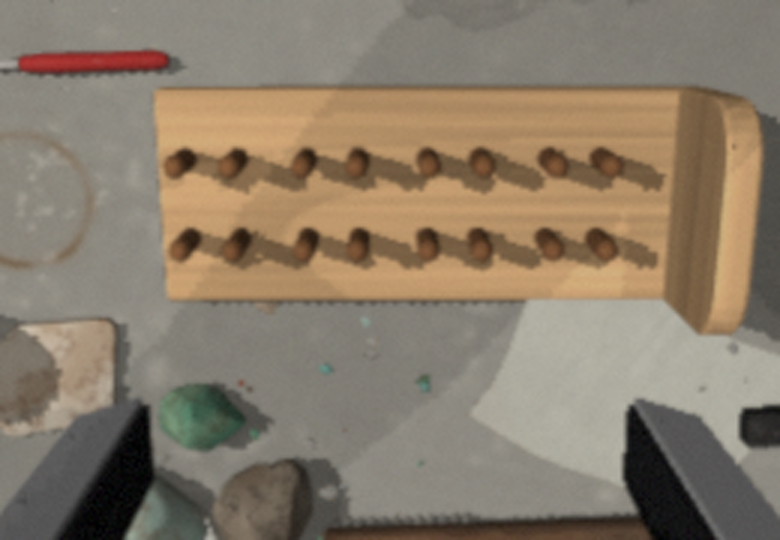

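The same rack seen from a quarter turn. I'll fit the dowel blob centres (mid-height) again.

```bash
python3 - <<'E'
from h import *
from scipy.optimize import least_squares
np.set_printoptions(precision=4,suppress=True)
o=robot.get_obs();p=grab_frame("wrist");T=camT(p,o)
A=[(605,163),(552,163),(482,164),(428,163),(357,163),(305,163),(233,164),(180,163)]
B=[(600,244),(549,243),(480,245),(428,243),(358,244),(307,244),(236,244),(184,245)]
P=np.array(A+B)/3+[150,110]
def pts(v,d):
    ys=[s+k*d for s in (.0825,.0275,-.0275,-.0825) for k in (1,-1)]
    c,s=np.cos(v[2]),np.sin(v[2])
    return [(v[0]+c*x-s*y,v[1]+s*x+c*y) for x in (-.0185,.0185) for y in ys]
for z in (.028,.033,.036,.040,.044):
    f=lambda v:np.concatenate([proj(p,np.array([*q,z]),T)-c for q,c in zip(pts(v,v[3]),P)])
    r=least_squares(f,[.51,-.23,.2,.011],x_scale=[.01,.01,.1,.01]);print(z,r.x,r.cost,abs(r.fun).max())
E
```

```text
0.028 [ 0.5175 -0.2276  0.2239  0.0118] 1.8315376015172447 0.8558638587559528
0.033 [ 0.5166 -0.2278  0.2239  0.0117] 0.8580535849631692 0.4737633844515585
0.036 [ 0.5161 -0.2279  0.2239  0.0116] 2.6165715199649235 0.8221624640273149
0.04 [ 0.5153 -0.2281  0.2239  0.0115] 7.849253051563469 1.4168464842652497
0.044 [ 0.5146 -0.2283  0.2239  0.0114] 16.55408926283028 2.0229070749070956
```

The two views agree within 1 mm: the drying rack is at (0.5165, -0.228), yaw 0.2245. Next is a helper for the increments, then slice 4.

```bash
cat > g.py <<'E'
# usage: g.py slice pick|place  -> increments (shares) from measured pose to the spot
from h import *
import sys
H={1:60,2:70,3:80,4:90}
DR=(.5453,.2227,.169);DY=(.5165,-.228,.2245)
PK={1:(1,82.5),3:(-4,27.5),4:(0,-27.5),2:(-1,-82.5)}
PL={1:82.5,2:27.5,3:-27.5,4:-82.5}
def spot(n,w):
    f,(x,y),b=(DR,PK[n],6) if w=="pick" else (DY,(0,PL[n]),18)
    c,s=np.cos(f[2]),np.sin(f[2]);x/=1000;y/=1000
    return np.array([f[0]+c*x-s*y,f[1]+s*x+c*y,(b+H[n]-31)/1000]),f[2]+np.pi
if __name__=="__main__":
    o=robot.get_obs();R=np.array(o["tool_rot"]);t,psi=spot(int(sys.argv[1]),sys.argv[2])
    c,s=np.cos(psi),np.sin(psi);Rt=np.array([[c,s,0],[s,-c,0],[0,0,-1]])
    print("target",t.round(4),"now",np.round(o["position"],4))
    d=R.T@(t-o["position"]);print("xyz",(d/.5).round(4),"w",(cv2.Rodrigues(R.T@Rt)[0].ravel()/np.pi).round(4),"mm",(d*1000).round(1),"w",o["width"],"ff",o["finger_force"],"ft",np.round(o["ft_force"],1))
E
python3 g.py 4 pick
```

```text
target [0.5499 0.1956 0.065 ] now [ 0.516  -0.2299  0.2855]
xyz [-0.2551  0.8146  0.4409] w [-0.      0.      0.0175] mm [-127.6  407.3  220.5] w 0.09368476756868656 ff 0.0 ft [0.3 0.2 0.2]
```

move_arm(increments=[{"x": -0.03,"y": 0.1,"z": 0.02,"wx": 0,"wy": 0,"wz": 0.0175},{"x": -0.065,"y": 0.21,"z": 0.05,"wx": 0,"wy": 0,"wz": 0.0175},{"x": -0.1,"y": 0.32,"z": 0.08,"wx": 0,"wy": 0,"wz": 0.0175},{"x": -0.135,"y": 0.43,"z": 0.1,"wx": 0,"wy": 0,"wz": 0.0175},{"x": -0.17,"y": 0.54,"z": 0.13,"wx": 0,"wy": 0,"wz": 0.0175},{"x": -0.2,"y": 0.65,"z": 0.16,"wx": 0,"wy": 0,"wz": 0.0175},{"x": -0.235,"y": 0.76,"z": 0.18,"wx": 0,"wy": 0,"wz": 0.0175},{"x": -0.255,"y": 0.815,"z": 0.2,"wx": 0,"wy": 0,"wz": 0.0175},{"x": -0.255,"y": 0.815,"z": 0.2,"wx": 0,"wy": 0,"wz": 0.0175},{"x": -0.255,"y": 0.815,"z": 0.2,"wx": 0,"wy": 0,"wz": 0.0175}], grip=-0.06, force=25)

```text
t: 7.28
position: [0.5489, 0.195, 0.1857]
tool_rot: [[-0.986, -0.169, 0.0], [-0.169, 0.986, -0.0], [-0.0, -0.0, -1.0]]
ft_force: [-0.2, -0.2, 1.0]
width: 0.0441
finger_force: 0.0
```

```bash
python3 g.py 4 pick; python3 - <<'E'
from h import *
from g import spot
o=robot.get_obs();p=grab_frame("wrist");T=camT(p,o)
im=p["image"].copy()
for n in (1,2,3,4):
    t,psi=spot(n,"pick");h={1:60,2:70,3:80,4:90}[n]/1000;w={1:60,2:72,3:84,4:96}[n]/2000
    u=np.array([np.cos(psi),np.sin(psi),0])
    for c in (-1,0,1):
        # top centre and side extremes at mid-height
        X=np.array([t[0],t[1],.006+(h if c==0 else h/2)])+c*w*u
        q=proj(p,X,T);cv2.circle(im,tuple(int(a) for a in q.round()),2,(255,0,0),-1)
cv2.imwrite("pics/p4.png",im[:,:,::-1])
E
```

```text
target [0.5499 0.1956 0.065 ] now [0.5489 0.195  0.1857]
xyz [-0.0021  0.0009  0.2415] w [-0.      0.0001  0.0004] mm [ -1.    0.4 120.7] w 0.04408163687094622 ff 0.0 ft [-0.2 -0.2  1. ]
```

View pics/p4.png

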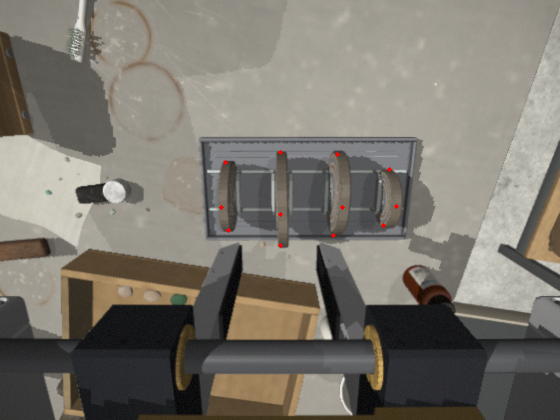

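The red model points fall on all four slices, so the identities and positions hold. I'll descend on slice 4 and grip.

move_arm(increments=[{"x": -0.002,"y": 0.001,"z": 0.06,"wx": 0,"wy": 0,"wz": 0},{"x": -0.002,"y": 0.001,"z": 0.12,"wx": 0,"wy": 0,"wz": 0},{"x": -0.002,"y": 0.001,"z": 0.18,"wx": 0,"wy": 0,"wz": 0},{"x": -0.002,"y": 0.001,"z": 0.22,"wx": 0,"wy": 0,"wz": 0},{"x": -0.002,"y": 0.001,"z": 0.24,"wx": 0,"wy": 0,"wz": 0},{"x": -0.002,"y": 0.001,"z": 0.24,"wx": 0,"wy": 0,"wz": 0},{"x": -0.002,"y": 0.001,"z": 0.24,"wx": 0,"wy": 0,"wz": 0}])

```text
t: 8.2
position: [0.5503, 0.1963, 0.0665]
tool_rot: [[-0.985, -0.17, 0.001], [-0.17, 0.985, 0.0], [-0.001, 0.0, -1.0]]
ft_force: [0.2, -0.4, -0.3]
width: 0.0442
finger_force: 0.0
```

move_arm(increments=[{"x": 0,"y": 0,"z": 0,"wx": 0,"wy": 0,"wz": 0},{"x": 0,"y": 0,"z": 0,"wx": 0,"wy": 0,"wz": 0},{"x": 0,"y": 0,"z": 0,"wx": 0,"wy": 0,"wz": 0},{"x": 0,"y": 0,"z": 0,"wx": 0,"wy": 0,"wz": 0},{"x": 0,"y": 0,"z": 0,"wx": 0,"wy": 0,"wz": 0}], grip=-1)

```text
t: 8.82
position: [0.5498, 0.1964, 0.0655]
tool_rot: [[-0.985, -0.17, 0.0], [-0.17, 0.985, 0.0], [-0.0, 0.0, -1.0]]
ft_force: [-0.4, 0.1, 0.2]
width: 0.0096
finger_force: 25.0
```

move_arm(increments=[{"x": 0,"y": 0,"z": -0.03,"wx": 0,"wy": 0,"wz": 0},{"x": 0,"y": 0,"z": -0.08,"wx": 0,"wy": 0,"wz": 0},{"x": 0,"y": 0,"z": -0.14,"wx": 0,"wy": 0,"wz": 0},{"x": 0,"y": 0,"z": -0.2,"wx": 0,"wy": 0,"wz": 0},{"x": 0,"y": 0,"z": -0.25,"wx": 0,"wy": 0,"wz": 0},{"x": 0,"y": 0,"z": -0.28,"wx": 0,"wy": 0,"wz": 0},{"x": 0,"y": 0,"z": -0.28,"wx": 0,"wy": 0,"wz": 0}])

```text
t: 9.7
position: [0.55, 0.1964, 0.2064]
tool_rot: [[-0.985, -0.17, 0.002], [-0.17, 0.985, 0.0], [-0.002, 0.0, -1.0]]
ft_force: [-0.4, 0.6, -2.5]
width: 0.0099
finger_force: 25.0
```

```bash
python3 g.py 4 place
```

```text
target [ 0.5349 -0.3084  0.077 ] now [0.55   0.1964 0.2064]
xyz [ 0.2022 -0.9898  0.2582] w [ 0.      0.0005 -0.017 ] mm [ 101.1 -494.9  129.1] w 0.00994494406405142 ff 24.99926447868347 ft [-0.4  0.6 -2.5]
```

move_arm(increments=[{"x": 0.016,"y": -0.08,"z": 0,"wx": 0,"wy": 0,"wz": -0.017},{"x": 0.037,"y": -0.18,"z": 0,"wx": 0,"wy": 0,"wz": -0.017},{"x": 0.059,"y": -0.29,"z": 0,"wx": 0,"wy": 0,"wz": -0.017},{"x": 0.082,"y": -0.4,"z": 0,"wx": 0,"wy": 0,"wz": -0.017},{"x": 0.104,"y": -0.51,"z": 0,"wx": 0,"wy": 0,"wz": -0.017},{"x": 0.127,"y": -0.62,"z": 0,"wx": 0,"wy": 0,"wz": -0.017},{"x": 0.149,"y": -0.73,"z": 0,"wx": 0,"wy": 0,"wz": -0.017},{"x": 0.172,"y": -0.84,"z": 0,"wx": 0,"wy": 0,"wz": -0.017},{"x": 0.19,"y": -0.93,"z": 0,"wx": 0,"wy": 0,"wz": -0.017},{"x": 0.202,"y": -0.99,"z": 0,"wx": 0,"wy": 0,"wz": -0.017}])

```text
t: 10.95
position: [0.5337, -0.3104, 0.2038]
tool_rot: [[-0.975, -0.221, -0.002], [-0.221, 0.975, 0.001], [0.002, 0.002, -1.0]]
ft_force: [-0.5, 0.3, -2.8]
width: 0.0099
finger_force: 25.0
```

move_arm(increments=[{"x": 0,"y": 0,"z": 0.03,"wx": 0,"wy": 0,"wz": 0},{"x": 0,"y": 0,"z": 0.08,"wx": 0,"wy": 0,"wz": 0},{"x": 0,"y": 0,"z": 0.12,"wx": 0,"wy": 0,"wz": 0},{"x": 0,"y": 0,"z": 0.14,"wx": 0,"wy": 0,"wz": 0},{"x": 0,"y": 0,"z": 0.14,"wx": 0,"wy": 0,"wz": 0},{"x": 0,"y": 0,"z": 0.14,"wx": 0,"wy": 0,"wz": 0}])

```text
t: 11.7
position: [0.5349, -0.3085, 0.1362]
tool_rot: [[-0.975, -0.223, 0.001], [-0.223, 0.975, -0.001], [-0.001, -0.001, -1.0]]
ft_force: [0.3, -0.3, -0.6]
width: 0.01
finger_force: 25.0
```

```bash
python3 g.py 4 place;  python3 - <<'E'
from h import *
o=robot.get_obs();p=grab_frame("wrist")
c=p["image"][100:320,120:420];cv2.imwrite("pics/q4.png",cv2.resize(c,(750,550),interpolation=2)[:,:,::-1])
E
```

```text
target [ 0.5349 -0.3084  0.077 ] now [ 0.5349 -0.3085  0.1362]
xyz [0.     0.0003 0.1183] w [-0.0002  0.0002  0.0001] mm [ 0.   0.1 59.2] w 0.009959135335322725 ff 24.99934047460556 ft [ 0.3 -0.3 -0.6]
```

View pics/q4.png

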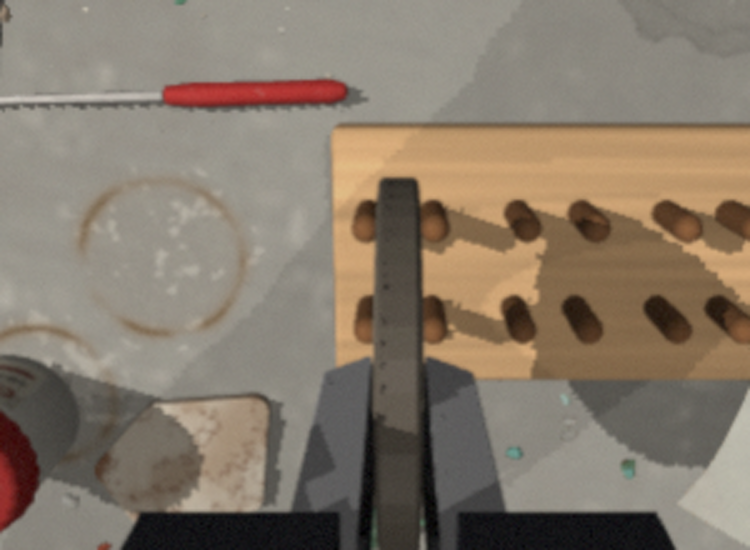

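Slice 4 hangs centred between its dowel pair (slice cols 375–420, dowels 352–447). I'll lower it.

move_arm(increments=[{"x": 0,"y": 0,"z": 0.02,"wx": 0,"wy": 0,"wz": 0},{"x": 0,"y": 0,"z": 0.045,"wx": 0,"wy": 0,"wz": 0},{"x": 0,"y": 0,"z": 0.07,"wx": 0,"wy": 0,"wz": 0},{"x": 0,"y": 0,"z": 0.09,"wx": 0,"wy": 0,"wz": 0},{"x": 0,"y": 0,"z": 0.105,"wx": 0,"wy": 0,"wz": 0},{"x": 0,"y": 0,"z": 0.112,"wx": 0,"wy": 0,"wz": 0},{"x": 0,"y": 0,"z": 0.115,"wx": 0,"wy": 0,"wz": 0},{"x": 0,"y": 0,"z": 0.115,"wx": 0,"wy": 0,"wz": 0}])

```text
t: 12.75
position: [0.5346, -0.3087, 0.0782]
tool_rot: [[-0.975, -0.223, 0.0], [-0.223, 0.975, -0.0], [-0.0, -0.0, -1.0]]
ft_force: [0.1, 0.2, -2.0]
width: 0.0098
finger_force: 25.0
```

move_arm(increments=[{"x": 0,"y": 0,"z": 0.001,"wx": 0,"wy": 0,"wz": 0},{"x": 0,"y": 0,"z": 0.002,"wx": 0,"wy": 0,"wz": 0},{"x": 0,"y": 0,"z": 0.003,"wx": 0,"wy": 0,"wz": 0}])

```text
t: 13.12
position: [0.5348, -0.3088, 0.0775]
tool_rot: [[-0.975, -0.223, 0.001], [-0.223, 0.975, -0.001], [-0.001, -0.001, -1.0]]
ft_force: [-4.2, 1.9, 9.7]
width: 0.0101
finger_force: 25.0
```

Base contact is felt (+9.7 N). I'll release and rise.

move_arm(increments=[{"x": 0,"y": 0,"z": -0.001,"wx": 0,"wy": 0,"wz": 0},{"x": 0,"y": 0,"z": -0.001,"wx": 0,"wy": 0,"wz": 0},{"x": 0,"y": 0,"z": -0.001,"wx": 0,"wy": 0,"wz": 0},{"x": 0,"y": 0,"z": -0.04,"wx": 0,"wy": 0,"wz": 0},{"x": 0,"y": 0,"z": -0.1,"wx": 0,"wy": 0,"wz": 0},{"x": 0,"y": 0,"z": -0.17,"wx": 0,"wy": 0,"wz": 0},{"x": 0,"y": 0,"z": -0.24,"wx": 0,"wy": 0,"wz": 0},{"x": 0,"y": 0,"z": -0.26,"wx": 0,"wy": 0,"wz": 0},{"x": 0,"y": 0,"z": -0.26,"wx": 0,"wy": 0,"wz": 0}], grip=-0.36)

```text
t: 14.25
position: [0.5346, -0.3086, 0.2068]
tool_rot: [[-0.975, -0.223, 0.001], [-0.223, 0.975, -0.0], [-0.0, -0.0, -1.0]]
ft_force: [0.0, -0.2, 0.0]
width: 0.0303
finger_force: 0.0
```

```bash
python3 g.py 3 pick
```

```text
target [0.5367 0.2491 0.055 ] now [ 0.5346 -0.3086  0.2068]
xyz [-0.2525  1.0866  0.3031] w [-0.0002  0.0002  0.0177] mm [-126.3  543.3  151.6] w 0.030257097511396137 ff 0.0 ft [ 0.  -0.2  0. ]
```

move_arm(increments=[{"x": -0.023,"y": 0.1,"z": 0,"wx": 0,"wy": 0,"wz": 0.0177},{"x": -0.051,"y": 0.22,"z": 0,"wx": 0,"wy": 0,"wz": 0.0177},{"x": -0.079,"y": 0.34,"z": 0,"wx": 0,"wy": 0,"wz": 0.0177},{"x": -0.107,"y": 0.46,"z": 0,"wx": 0,"wy": 0,"wz": 0.0177},{"x": -0.135,"y": 0.58,"z": 0,"wx": 0,"wy": 0,"wz": 0.0177},{"x": -0.163,"y": 0.7,"z": 0,"wx": 0,"wy": 0,"wz": 0.0177},{"x": -0.191,"y": 0.82,"z": 0,"wx": 0,"wy": 0,"wz": 0.0177},{"x": -0.218,"y": 0.94,"z": 0,"wx": 0,"wy": 0,"wz": 0.0177},{"x": -0.232,"y": 1.0,"z": 0,"wx": 0,"wy": 0,"wz": 0.0177},{"x": -0.232,"y": 1.0,"z": 0,"wx": 0,"wy": 0,"wz": 0.0177}], grip=-0.06)

```text
t: 15.5
position: [0.5355, 0.2062, 0.2047]
tool_rot: [[-0.985, -0.171, -0.002], [-0.171, 0.985, -0.001], [0.003, -0.0, -1.0]]
ft_force: [-0.4, 0.7, -0.6]
width: 0.0441
finger_force: 0.0
```

```bash
python3 g.py 3 pick
```

```text
target [0.5367 0.2491 0.055 ] now [0.5355 0.2062 0.2047]
xyz [-0.0179  0.0842  0.2994] w [-0.0001 -0.0008  0.0009] mm [ -9.   42.1 149.7] w 0.04409957963929785 ff 0.0 ft [-0.4  0.7 -0.6]
```

move_arm(increments=[{"x": -0.019,"y": 0.086,"z": 0,"wx": 0,"wy": 0,"wz": 0},{"x": -0.019,"y": 0.086,"z": 0.05,"wx": 0,"wy": 0,"wz": 0},{"x": -0.019,"y": 0.086,"z": 0.11,"wx": 0,"wy": 0,"wz": 0},{"x": -0.019,"y": 0.086,"z": 0.17,"wx": 0,"wy": 0,"wz": 0},{"x": -0.019,"y": 0.086,"z": 0.23,"wx": 0,"wy": 0,"wz": 0},{"x": -0.019,"y": 0.086,"z": 0.28,"wx": 0,"wy": 0,"wz": 0},{"x": -0.019,"y": 0.086,"z": 0.302,"wx": 0,"wy": 0,"wz": 0},{"x": -0.019,"y": 0.086,"z": 0.302,"wx": 0,"wy": 0,"wz": 0},{"x": -0.019,"y": 0.086,"z": 0.302,"wx": 0,"wy": 0,"wz": 0}])

```text
t: 16.62
position: [0.5389, 0.2486, 0.0564]
tool_rot: [[-0.986, -0.168, 0.001], [-0.168, 0.986, 0.0], [-0.001, 0.0, -1.0]]
ft_force: [0.3, 0.3, -0.4]
width: 0.0446
finger_force: 0.0
```

move_arm(increments=[{"x": 0,"y": 0,"z": 0,"wx": 0,"wy": 0,"wz": 0},{"x": 0,"y": 0,"z": 0,"wx": 0,"wy": 0,"wz": 0},{"x": 0,"y": 0,"z": 0,"wx": 0,"wy": 0,"wz": 0},{"x": 0,"y": 0,"z": 0,"wx": 0,"wy": 0,"wz": 0},{"x": 0,"y": 0,"z": 0,"wx": 0,"wy": 0,"wz": 0}], grip=-1)

```text
t: 17.25
position: [0.5382, 0.2496, 0.0554]
tool_rot: [[-0.986, -0.168, -0.0], [-0.168, 0.986, 0.001], [-0.0, 0.001, -1.0]]
ft_force: [-1.3, 6.1, -1.6]
width: 0.01
finger_force: 25.0
```

move_arm(increments=[{"x": 0,"y": 0,"z": -0.03,"wx": 0,"wy": 0,"wz": 0},{"x": 0,"y": 0,"z": -0.08,"wx": 0,"wy": 0,"wz": 0},{"x": 0,"y": 0,"z": -0.14,"wx": 0,"wy": 0,"wz": 0},{"x": 0,"y": 0,"z": -0.2,"wx": 0,"wy": 0,"wz": 0},{"x": 0,"y": 0,"z": -0.26,"wx": 0,"wy": 0,"wz": 0},{"x": 0,"y": 0,"z": -0.3,"wx": 0,"wy": 0,"wz": 0},{"x": 0,"y": 0,"z": -0.3,"wx": 0,"wy": 0,"wz": 0}])

```text
t: 18.12
position: [0.5388, 0.2488, 0.2065]
tool_rot: [[-0.986, -0.168, 0.002], [-0.168, 0.986, 0.001], [-0.002, 0.0, -1.0]]
ft_force: [-0.3, -0.8, -1.7]
width: 0.01
finger_force: 25.0
```

```bash
python3 g.py 3 place
```

```text
target [ 0.5226 -0.2548  0.067 ] now [0.5388 0.2488 0.2065]
xyz [ 0.2021 -0.9876  0.2781] w [ 0.0001  0.0007 -0.0177] mm [ 101.  -493.8  139.1] w 0.010001712581430644 ff 24.99054365374832 ft [-0.3 -0.8 -1.7]
```

move_arm(increments=[{"x": 0.016,"y": -0.08,"z": 0,"wx": 0,"wy": 0,"wz": -0.0177},{"x": 0.037,"y": -0.18,"z": 0,"wx": 0,"wy": 0,"wz": -0.0177},{"x": 0.059,"y": -0.29,"z": 0,"wx": 0,"wy": 0,"wz": -0.0177},{"x": 0.082,"y": -0.4,"z": 0,"wx": 0,"wy": 0,"wz": -0.0177},{"x": 0.104,"y": -0.51,"z": 0,"wx": 0,"wy": 0,"wz": -0.0177},{"x": 0.127,"y": -0.62,"z": 0,"wx": 0,"wy": 0,"wz": -0.0177},{"x": 0.149,"y": -0.73,"z": 0,"wx": 0,"wy": 0,"wz": -0.0177},{"x": 0.172,"y": -0.84,"z": 0,"wx": 0,"wy": 0,"wz": -0.0177},{"x": 0.19,"y": -0.93,"z": 0,"wx": 0,"wy": 0,"wz": -0.0177},{"x": 0.202,"y": -0.987,"z": 0,"wx": 0,"wy": 0,"wz": -0.0177}])

```text
t: 19.38
position: [0.5211, -0.2567, 0.2037]
tool_rot: [[-0.975, -0.221, -0.002], [-0.221, 0.975, 0.001], [0.002, 0.001, -1.0]]
ft_force: [0.1, -0.2, -1.8]
width: 0.0102
finger_force: 25.0
```

move_arm(increments=[{"x": 0,"y": 0,"z": 0.03,"wx": 0,"wy": 0,"wz": 0},{"x": 0,"y": 0,"z": 0.08,"wx": 0,"wy": 0,"wz": 0},{"x": 0,"y": 0,"z": 0.12,"wx": 0,"wy": 0,"wz": 0},{"x": 0,"y": 0,"z": 0.16,"wx": 0,"wy": 0,"wz": 0},{"x": 0,"y": 0,"z": 0.16,"wx": 0,"wy": 0,"wz": 0},{"x": 0,"y": 0,"z": 0.16,"wx": 0,"wy": 0,"wz": 0}])

```text
t: 20.12
position: [0.522, -0.2543, 0.1257]
tool_rot: [[-0.975, -0.223, 0.0], [-0.223, 0.975, -0.0], [-0.0, -0.0, -1.0]]
ft_force: [0.6, -0.8, -1.5]
width: 0.0097
finger_force: 25.0
```

```bash
python3 g.py 3 place;  python3 - <<'E'
from h import *
o=robot.get_obs();p=grab_frame("wrist")
c=p["image"][100:320,120:420];cv2.imwrite("pics/q3.png",cv2.resize(c,(750,550),interpolation=2)[:,:,::-1])
E
```

```text
target [ 0.5226 -0.2548  0.067 ] now [ 0.522  -0.2543  0.1257]
xyz [-0.0009 -0.0012  0.1173] w [-0.      0.      0.0002] mm [-0.4 -0.6 58.7] w 0.009711619888685455 ff 24.990520770279545 ft [ 0.6 -0.8 -1.5]
```

View pics/q3.png

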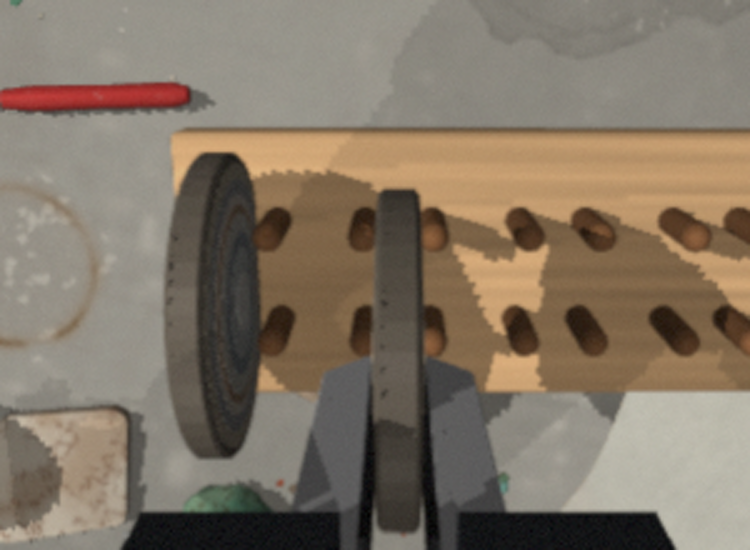

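Slice 4 stands in the end slot, leaning slightly outward. Slice 3 is centred between its dowels (375–420 against 348–447). I'll lower it.

move_arm(increments=[{"x": 0,"y": -0.001,"z": 0.02,"wx": 0,"wy": 0,"wz": 0},{"x": 0,"y": -0.001,"z": 0.045,"wx": 0,"wy": 0,"wz": 0},{"x": 0,"y": -0.001,"z": 0.07,"wx": 0,"wy": 0,"wz": 0},{"x": 0,"y": -0.001,"z": 0.09,"wx": 0,"wy": 0,"wz": 0},{"x": 0,"y": -0.001,"z": 0.105,"wx": 0,"wy": 0,"wz": 0},{"x": 0,"y": -0.001,"z": 0.111,"wx": 0,"wy": 0,"wz": 0},{"x": 0,"y": -0.001,"z": 0.114,"wx": 0,"wy": 0,"wz": 0},{"x": 0,"y": -0.001,"z": 0.114,"wx": 0,"wy": 0,"wz": 0}])

```text
t: 21.18
position: [0.5221, -0.2553, 0.0686]
tool_rot: [[-0.975, -0.223, 0.0], [-0.223, 0.975, -0.0], [-0.0, -0.0, -1.0]]
ft_force: [0.2, 0.5, -1.2]
width: 0.01
finger_force: 25.0
```

move_arm(increments=[{"x": 0,"y": 0,"z": 0.001,"wx": 0,"wy": 0,"wz": 0},{"x": 0,"y": 0,"z": 0.002,"wx": 0,"wy": 0,"wz": 0},{"x": 0,"y": 0,"z": 0.003,"wx": 0,"wy": 0,"wz": 0}])

```text
t: 21.55
position: [0.5221, -0.2553, 0.0674]
tool_rot: [[-0.975, -0.223, 0.0], [-0.223, 0.975, -0.0], [-0.0, -0.0, -1.0]]
ft_force: [-1.5, 0.7, 7.2]
width: 0.01
finger_force: 25.0
```

Contact again. Release, rise, and on to slice 2.

move_arm(increments=[{"x": 0,"y": 0,"z": -0.001,"wx": 0,"wy": 0,"wz": 0},{"x": 0,"y": 0,"z": -0.001,"wx": 0,"wy": 0,"wz": 0},{"x": 0,"y": 0,"z": -0.001,"wx": 0,"wy": 0,"wz": 0},{"x": 0,"y": 0,"z": -0.04,"wx": 0,"wy": 0,"wz": 0},{"x": 0,"y": 0,"z": -0.1,"wx": 0,"wy": 0,"wz": 0},{"x": 0,"y": 0,"z": -0.17,"wx": 0,"wy": 0,"wz": 0},{"x": 0,"y": 0,"z": -0.24,"wx": 0,"wy": 0,"wz": 0},{"x": 0,"y": 0,"z": -0.28,"wx": 0,"wy": 0,"wz": 0},{"x": 0,"y": 0,"z": -0.28,"wx": 0,"wy": 0,"wz": 0}], grip=-0.36)

```text
t: 22.68
position: [0.5224, -0.2555, 0.2081]
tool_rot: [[-0.975, -0.223, 0.002], [-0.223, 0.975, -0.001], [-0.002, -0.002, -1.0]]
ft_force: [-0.8, -0.0, -0.4]
width: 0.03
finger_force: 0.0
```

```bash
python3 g.py 2 pick
```

```text
target [0.5582 0.1412 0.045 ] now [ 0.5224 -0.2555  0.2081]
xyz [-0.2459  0.7581  0.3254] w [-0.0005  0.0006  0.0177] mm [-122.9  379.   162.7] w 0.029985809266105997 ff 0.0 ft [-0.8 -0.  -0.4]
```

move_arm(increments=[{"x": -0.032,"y": 0.1,"z": 0,"wx": 0,"wy": 0,"wz": 0.0177},{"x": -0.071,"y": 0.22,"z": 0,"wx": 0,"wy": 0,"wz": 0.0177},{"x": -0.11,"y": 0.34,"z": 0,"wx": 0,"wy": 0,"wz": 0.0177},{"x": -0.149,"y": 0.46,"z": 0,"wx": 0,"wy": 0,"wz": 0.0177},{"x": -0.188,"y": 0.58,"z": 0,"wx": 0,"wy": 0,"wz": 0.0177},{"x": -0.227,"y": 0.7,"z": 0,"wx": 0,"wy": 0,"wz": 0.0177},{"x": -0.246,"y": 0.758,"z": 0,"wx": 0,"wy": 0,"wz": 0.0177},{"x": -0.246,"y": 0.758,"z": 0,"wx": 0,"wy": 0,"wz": 0.0177},{"x": -0.246,"y": 0.758,"z": 0.05,"wx": 0,"wy": 0,"wz": 0.0177},{"x": -0.246,"y": 0.758,"z": 0.1,"wx": 0,"wy": 0,"wz": 0.0177}], grip=-0.06)

```text
t: 23.92
position: [0.5572, 0.1404, 0.1555]
tool_rot: [[-0.986, -0.167, -0.001], [-0.167, 0.986, -0.0], [0.001, -0.0, -1.0]]
ft_force: [-0.6, 0.5, 0.4]
width: 0.0441
finger_force: 0.0
```

```bash
python3 g.py 2 pick
```

```text
target [0.5582 0.1412 0.045 ] now [0.5572 0.1404 0.1555]
xyz [-0.0023  0.0013  0.2209] w [-0.0001 -0.0002 -0.0003] mm [ -1.2   0.7 110.5] w 0.044120211254700725 ff 0.0 ft [-0.6  0.5  0.4]
```

move_arm(increments=[{"x": -0.001,"y": 0.001,"z": 0.06,"wx": 0,"wy": 0,"wz": 0},{"x": -0.001,"y": 0.001,"z": 0.12,"wx": 0,"wy": 0,"wz": 0},{"x": -0.001,"y": 0.001,"z": 0.17,"wx": 0,"wy": 0,"wz": 0},{"x": -0.001,"y": 0.001,"z": 0.205,"wx": 0,"wy": 0,"wz": 0},{"x": -0.001,"y": 0.001,"z": 0.222,"wx": 0,"wy": 0,"wz": 0},{"x": -0.001,"y": 0.001,"z": 0.222,"wx": 0,"wy": 0,"wz": 0},{"x": -0.001,"y": 0.001,"z": 0.222,"wx": 0,"wy": 0,"wz": 0}])

```text
t: 24.8
position: [0.5583, 0.1422, 0.0468]
tool_rot: [[-0.986, -0.168, 0.001], [-0.168, 0.986, 0.0], [-0.001, -0.0, -1.0]]
ft_force: [-0.2, 0.2, -0.1]
width: 0.0441
finger_force: 0.0
```

move_arm(increments=[{"x": 0,"y": 0,"z": 0,"wx": 0,"wy": 0,"wz": 0},{"x": 0,"y": 0,"z": 0,"wx": 0,"wy": 0,"wz": 0},{"x": 0,"y": 0,"z": 0,"wx": 0,"wy": 0,"wz": 0},{"x": 0,"y": 0,"z": 0,"wx": 0,"wy": 0,"wz": 0},{"x": 0,"y": 0,"z": 0,"wx": 0,"wy": 0,"wz": 0}], grip=-1)

```text
t: 25.42
position: [0.5579, 0.1422, 0.046]
tool_rot: [[-0.986, -0.168, 0.0], [-0.168, 0.986, 0.0], [-0.0, -0.0, -1.0]]
ft_force: [0.3, -0.0, 0.0]
width: 0.01
finger_force: 25.0
```

move_arm(increments=[{"x": 0,"y": 0,"z": -0.03,"wx": 0,"wy": 0,"wz": 0},{"x": 0,"y": 0,"z": -0.08,"wx": 0,"wy": 0,"wz": 0},{"x": 0,"y": 0,"z": -0.14,"wx": 0,"wy": 0,"wz": 0},{"x": 0,"y": 0,"z": -0.2,"wx": 0,"wy": 0,"wz": 0},{"x": 0,"y": 0,"z": -0.26,"wx": 0,"wy": 0,"wz": 0},{"x": 0,"y": 0,"z": -0.3,"wx": 0,"wy": 0,"wz": 0},{"x": 0,"y": 0,"z": -0.3,"wx": 0,"wy": 0,"wz": 0},{"x": 0,"y": 0,"z": -0.3,"wx": 0,"wy": 0,"wz": 0}])

```text
t: 26.42
position: [0.5575, 0.1421, 0.1953]
tool_rot: [[-0.986, -0.168, -0.001], [-0.168, 0.986, -0.0], [0.001, -0.0, -1.0]]
ft_force: [-0.7, 0.4, -1.1]
width: 0.0096
finger_force: 25.0
```

```bash
python3 g.py 2 place
```

```text
target [ 0.5104 -0.2012  0.057 ] now [0.5575 0.1421 0.1953]
xyz [ 0.2081 -0.6609  0.2768] w [ 0.     -0.0003 -0.0177] mm [ 104.1 -330.5  138.4] w 0.009612083985707304 ff 24.99993476900272 ft [-0.7  0.4 -1.1]
```

move_arm(increments=[{"x": 0.025,"y": -0.08,"z": 0,"wx": 0,"wy": 0,"wz": -0.0177},{"x": 0.06,"y": -0.19,"z": 0,"wx": 0,"wy": 0,"wz": -0.0177},{"x": 0.094,"y": -0.3,"z": 0,"wx": 0,"wy": 0,"wz": -0.0177},{"x": 0.129,"y": -0.41,"z": 0,"wx": 0,"wy": 0,"wz": -0.0177},{"x": 0.164,"y": -0.52,"z": 0,"wx": 0,"wy": 0,"wz": -0.0177},{"x": 0.19,"y": -0.605,"z": 0,"wx": 0,"wy": 0,"wz": -0.0177},{"x": 0.208,"y": -0.661,"z": 0,"wx": 0,"wy": 0,"wz": -0.0177},{"x": 0.208,"y": -0.661,"z": 0.02,"wx": 0,"wy": 0,"wz": -0.0177},{"x": 0.208,"y": -0.661,"z": 0.08,"wx": 0,"wy": 0,"wz": -0.0177},{"x": 0.208,"y": -0.661,"z": 0.12,"wx": 0,"wy": 0,"wz": -0.0177}])

```text
t: 27.68
position: [0.5104, -0.1998, 0.1336]
tool_rot: [[-0.975, -0.223, -0.002], [-0.223, 0.975, 0.001], [0.002, 0.002, -1.0]]
ft_force: [-0.3, 0.1, -1.1]
width: 0.0095
finger_force: 25.0
```

move_arm(increments=[{"x": 0,"y": 0,"z": 0.03,"wx": 0,"wy": 0,"wz": 0},{"x": 0,"y": 0,"z": 0.03,"wx": 0,"wy": 0,"wz": 0},{"x": 0,"y": 0,"z": 0.03,"wx": 0,"wy": 0,"wz": 0}])

```text
t: 28.05
position: [0.5113, -0.201, 0.1216]
tool_rot: [[-0.975, -0.223, 0.001], [-0.223, 0.975, -0.0], [-0.001, -0.001, -1.0]]
ft_force: [-0.3, 0.4, -0.8]
width: 0.0098
finger_force: 25.0
```

```bash
python3 g.py 2 place;  python3 - <<'E'
from h import *
o=robot.get_obs();p=grab_frame("wrist")
c=p["image"][100:320,120:420];cv2.imwrite("pics/q2.png",cv2.resize(c,(750,550),interpolation=2)[:,:,::-1])
E
```

```text
target [ 0.5104 -0.2012  0.057 ] now [ 0.5113 -0.201   0.1216]
xyz [2.000e-03 1.000e-04 1.291e-01] w [-0.0002  0.0002  0.0001] mm [ 1.   0.1 64.6] w 0.00977114447198974 ff 24.999854482593946 ft [-0.3  0.4 -0.8]
```

View pics/q2.png

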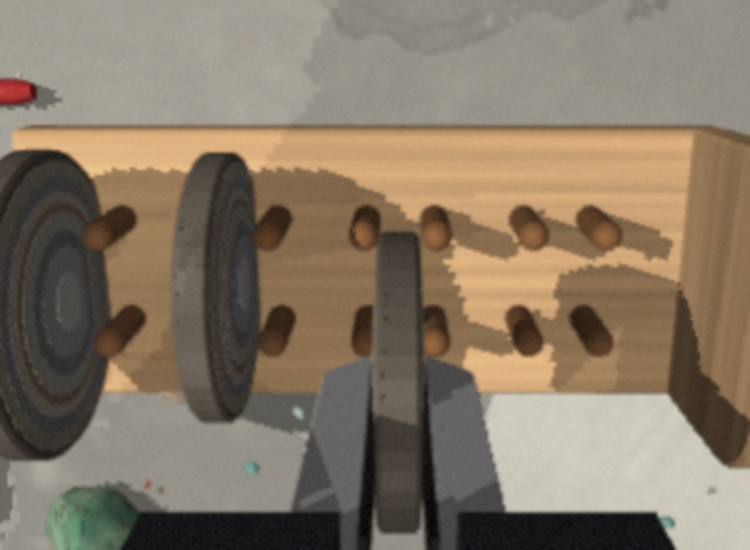

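Slices 4 and 3 are standing. Slice 2 is centred over slot 2 (375–420 between the dowels at 350–450). I'll lower it.

move_arm(increments=[{"x": 0,"y": 0,"z": 0.03,"wx": 0,"wy": 0,"wz": 0},{"x": 0,"y": 0,"z": 0.055,"wx": 0,"wy": 0,"wz": 0},{"x": 0,"y": 0,"z": 0.08,"wx": 0,"wy": 0,"wz": 0},{"x": 0,"y": 0,"z": 0.1,"wx": 0,"wy": 0,"wz": 0},{"x": 0,"y": 0,"z": 0.115,"wx": 0,"wy": 0,"wz": 0},{"x": 0,"y": 0,"z": 0.122,"wx": 0,"wy": 0,"wz": 0},{"x": 0,"y": 0,"z": 0.126,"wx": 0,"wy": 0,"wz": 0},{"x": 0,"y": 0,"z": 0.126,"wx": 0,"wy": 0,"wz": 0}])

```text
t: 29.1
position: [0.5111, -0.2012, 0.0582]
tool_rot: [[-0.975, -0.223, 0.0], [-0.223, 0.975, -0.0], [-0.0, -0.0, -1.0]]
ft_force: [1.0, 0.2, -0.7]
width: 0.0098
finger_force: 25.0
```

move_arm(increments=[{"x": 0,"y": 0,"z": 0.001,"wx": 0,"wy": 0,"wz": 0},{"x": 0,"y": 0,"z": 0.002,"wx": 0,"wy": 0,"wz": 0},{"x": 0,"y": 0,"z": 0.003,"wx": 0,"wy": 0,"wz": 0}])

```text
t: 29.48
position: [0.5113, -0.2012, 0.0579]
tool_rot: [[-0.975, -0.223, 0.001], [-0.223, 0.975, -0.001], [-0.001, -0.001, -1.0]]
ft_force: [-6.5, 3.1, 18.7]
width: 0.0096
finger_force: 25.0
```

Contact. Release, rise, and on to slice 1.

move_arm(increments=[{"x": 0,"y": 0,"z": -0.003,"wx": 0,"wy": 0,"wz": 0},{"x": 0,"y": 0,"z": -0.003,"wx": 0,"wy": 0,"wz": 0},{"x": 0,"y": 0,"z": -0.003,"wx": 0,"wy": 0,"wz": 0},{"x": 0,"y": 0,"z": -0.04,"wx": 0,"wy": 0,"wz": 0},{"x": 0,"y": 0,"z": -0.1,"wx": 0,"wy": 0,"wz": 0},{"x": 0,"y": 0,"z": -0.17,"wx": 0,"wy": 0,"wz": 0},{"x": 0,"y": 0,"z": -0.24,"wx": 0,"wy": 0,"wz": 0},{"x": 0,"y": 0,"z": -0.28,"wx": 0,"wy": 0,"wz": 0},{"x": 0,"y": 0,"z": -0.28,"wx": 0,"wy": 0,"wz": 0}], grip=-0.36)

```text
t: 30.6
position: [0.5114, -0.2013, 0.1974]
tool_rot: [[-0.975, -0.223, 0.002], [-0.223, 0.975, -0.001], [-0.002, -0.001, -1.0]]
ft_force: [-0.1, 0.1, -0.8]
width: 0.03
finger_force: 0.0
```

```bash
python3 g.py 1 pick
```

```text
target [0.5324 0.3042 0.035 ] now [ 0.5114 -0.2013  0.1974]
xyz [-0.2655  0.9768  0.324 ] w [-0.0004  0.0006  0.0177] mm [-132.8  488.4  162. ] w 0.03004593780163599 ff 0.0 ft [-0.1  0.1 -0.8]
```

move_arm(increments=[{"x": -0.027,"y": 0.1,"z": 0,"wx": 0,"wy": 0,"wz": 0.0177},{"x": -0.06,"y": 0.22,"z": 0,"wx": 0,"wy": 0,"wz": 0.0177},{"x": -0.092,"y": 0.34,"z": 0,"wx": 0,"wy": 0,"wz": 0.0177},{"x": -0.125,"y": 0.46,"z": 0,"wx": 0,"wy": 0,"wz": 0.0177},{"x": -0.158,"y": 0.58,"z": 0,"wx": 0,"wy": 0,"wz": 0.0177},{"x": -0.19,"y": 0.7,"z": 0,"wx": 0,"wy": 0,"wz": 0.0177},{"x": -0.223,"y": 0.82,"z": 0,"wx": 0,"wy": 0,"wz": 0.0177},{"x": -0.25,"y": 0.92,"z": 0,"wx": 0,"wy": 0,"wz": 0.0177},{"x": -0.2655,"y": 0.977,"z": 0,"wx": 0,"wy": 0,"wz": 0.0177},{"x": -0.2655,"y": 0.977,"z": 0,"wx": 0,"wy": 0,"wz": 0.0177}], grip=-0.06)

```text
t: 31.85
position: [0.5308, 0.306, 0.1944]
tool_rot: [[-0.985, -0.171, -0.002], [-0.171, 0.985, -0.001], [0.002, -0.001, -1.0]]
ft_force: [0.7, 0.0, -1.0]
width: 0.0442
finger_force: 0.0
```

move_arm(increments=[{"x": 0,"y": 0,"z": 0,"wx": 0,"wy": 0,"wz": 0},{"x": 0,"y": 0,"z": 0.05,"wx": 0,"wy": 0,"wz": 0},{"x": 0,"y": 0,"z": 0.1,"wx": 0,"wy": 0,"wz": 0},{"x": 0,"y": 0,"z": 0.1,"wx": 0,"wy": 0,"wz": 0},{"x": 0,"y": 0,"z": 0.1,"wx": 0,"wy": 0,"wz": 0}])

```text
t: 32.48
position: [0.5321, 0.3042, 0.1476]
tool_rot: [[-0.986, -0.167, 0.001], [-0.167, 0.986, 0.001], [-0.001, 0.0, -1.0]]
ft_force: [0.3, 0.4, 0.5]
width: 0.0444
finger_force: 0.0
```

```bash
python3 g.py 1 pick
```

```text
target [0.5324 0.3042 0.035 ] now [0.5321 0.3042 0.1476]
xyz [-4.000e-04 -2.000e-04  2.252e-01] w [ 0.0001  0.0004 -0.0003] mm [-2.000e-01 -1.000e-01  1.126e+02] w 0.04444147905021513 ff 0.0 ft [0.3 0.4 0.5]
```

move_arm(increments=[{"x": 0,"y": 0,"z": 0.05,"wx": 0,"wy": 0,"wz": 0},{"x": 0,"y": 0,"z": 0.11,"wx": 0,"wy": 0,"wz": 0},{"x": 0,"y": 0,"z": 0.17,"wx": 0,"wy": 0,"wz": 0},{"x": 0,"y": 0,"z": 0.21,"wx": 0,"wy": 0,"wz": 0},{"x": 0,"y": 0,"z": 0.225,"wx": 0,"wy": 0,"wz": 0},{"x": 0,"y": 0,"z": 0.225,"wx": 0,"wy": 0,"wz": 0},{"x": 0,"y": 0,"z": 0.225,"wx": 0,"wy": 0,"wz": 0}])

```text
t: 33.35
position: [0.5321, 0.3049, 0.0351]
tool_rot: [[-0.986, -0.168, 0.001], [-0.168, 0.986, 0.001], [-0.002, 0.0, -1.0]]
ft_force: [-0.2, 0.5, -0.1]
width: 0.0443
finger_force: 0.0
```

move_arm(increments=[{"x": 0,"y": 0,"z": 0,"wx": 0,"wy": 0,"wz": 0},{"x": 0,"y": 0,"z": 0,"wx": 0,"wy": 0,"wz": 0},{"x": 0,"y": 0,"z": 0,"wx": 0,"wy": 0,"wz": 0},{"x": 0,"y": 0,"z": 0,"wx": 0,"wy": 0,"wz": 0},{"x": 0,"y": 0,"z": 0,"wx": 0,"wy": 0,"wz": 0}], grip=-1)

```text
t: 33.98
position: [0.5315, 0.3063, 0.0346]
tool_rot: [[-0.986, -0.169, 0.001], [-0.169, 0.986, 0.003], [-0.001, 0.003, -1.0]]
ft_force: [-2.2, 9.4, 1.0]
width: 0.0198
finger_force: 24.0
```

move_arm(increments=[{"x": 0,"y": 0,"z": -0.03,"wx": 0,"wy": 0,"wz": 0},{"x": 0,"y": 0,"z": -0.08,"wx": 0,"wy": 0,"wz": 0},{"x": 0,"y": 0,"z": -0.14,"wx": 0,"wy": 0,"wz": 0},{"x": 0,"y": 0,"z": -0.2,"wx": 0,"wy": 0,"wz": 0},{"x": 0,"y": 0,"z": -0.26,"wx": 0,"wy": 0,"wz": 0},{"x": 0,"y": 0,"z": -0.3,"wx": 0,"wy": 0,"wz": 0},{"x": 0,"y": 0,"z": -0.3,"wx": 0,"wy": 0,"wz": 0},{"x": 0,"y": 0,"z": -0.3,"wx": 0,"wy": 0,"wz": 0}])

```text
t: 34.98
position: [0.5313, 0.3044, 0.1831]
tool_rot: [[-0.986, -0.168, -0.001], [-0.168, 0.986, -0.001], [0.001, -0.0, -1.0]]
ft_force: [0.1, -0.4, -0.9]
width: 0.01
finger_force: 25.0
```

```bash
python3 g.py 1 place
```

```text
target [ 0.4981 -0.1476  0.047 ] now [0.5313 0.3044 0.1831]
xyz [ 0.2169 -0.8799  0.2727] w [-0.0001 -0.0004 -0.0177] mm [ 108.5 -439.9  136.4] w 0.009968161412731723 ff 24.995163946878165 ft [ 0.1 -0.4 -0.9]
```

Slice 1 was leaning when gripped: opening 20 mm, then 10 mm after the lift. I'll check it before lowering.

move_arm(increments=[{"x": 0.02,"y": -0.08,"z": 0,"wx": 0,"wy": 0,"wz": -0.0177},{"x": 0.047,"y": -0.19,"z": 0,"wx": 0,"wy": 0,"wz": -0.0177},{"x": 0.074,"y": -0.3,"z": 0,"wx": 0,"wy": 0,"wz": -0.0177},{"x": 0.101,"y": -0.41,"z": 0,"wx": 0,"wy": 0,"wz": -0.0177},{"x": 0.128,"y": -0.52,"z": 0,"wx": 0,"wy": 0,"wz": -0.0177},{"x": 0.155,"y": -0.63,"z": 0,"wx": 0,"wy": 0,"wz": -0.0177},{"x": 0.182,"y": -0.74,"z": 0,"wx": 0,"wy": 0,"wz": -0.0177},{"x": 0.205,"y": -0.83,"z": 0,"wx": 0,"wy": 0,"wz": -0.0177},{"x": 0.217,"y": -0.88,"z": 0,"wx": 0,"wy": 0,"wz": -0.0177},{"x": 0.217,"y": -0.88,"z": 0,"wx": 0,"wy": 0,"wz": -0.0177}])

```text
t: 36.22
position: [0.498, -0.1484, 0.1829]
tool_rot: [[-0.975, -0.22, -0.002], [-0.22, 0.975, 0.001], [0.002, 0.001, -1.0]]
ft_force: [-0.3, 0.7, -1.6]
width: 0.0099
finger_force: 25.0
```

move_arm(increments=[{"x": 0,"y": 0,"z": 0.02,"wx": 0,"wy": 0,"wz": 0},{"x": 0,"y": 0,"z": 0.07,"wx": 0,"wy": 0,"wz": 0},{"x": 0,"y": 0,"z": 0.11,"wx": 0,"wy": 0,"wz": 0},{"x": 0,"y": 0,"z": 0.15,"wx": 0,"wy": 0,"wz": 0},{"x": 0,"y": 0,"z": 0.15,"wx": 0,"wy": 0,"wz": 0},{"x": 0,"y": 0,"z": 0.15,"wx": 0,"wy": 0,"wz": 0}])

```text
t: 36.98
position: [0.4989, -0.1468, 0.1094]
tool_rot: [[-0.975, -0.224, 0.0], [-0.224, 0.975, -0.0], [-0.0, -0.0, -1.0]]
ft_force: [0.0, -0.2, 0.2]
width: 0.0097
finger_force: 25.0
```

```bash
python3 g.py 1 place;  python3 - <<'E'
from h import *
o=robot.get_obs();p=grab_frame("wrist")
c=p["image"][100:320,120:420];cv2.imwrite("pics/q1.png",cv2.resize(c,(750,550),interpolation=2)[:,:,::-1])
E
```

```text
target [ 0.4981 -0.1476  0.047 ] now [ 0.4989 -0.1468  0.1094]
xyz [ 0.0019 -0.0012  0.1248] w [-0.0001  0.0001  0.0003] mm [ 1.  -0.6 62.4] w 0.00970775185058522 ff 24.995342418551445 ft [ 0.  -0.2  0.2]
```

View pics/q1.png

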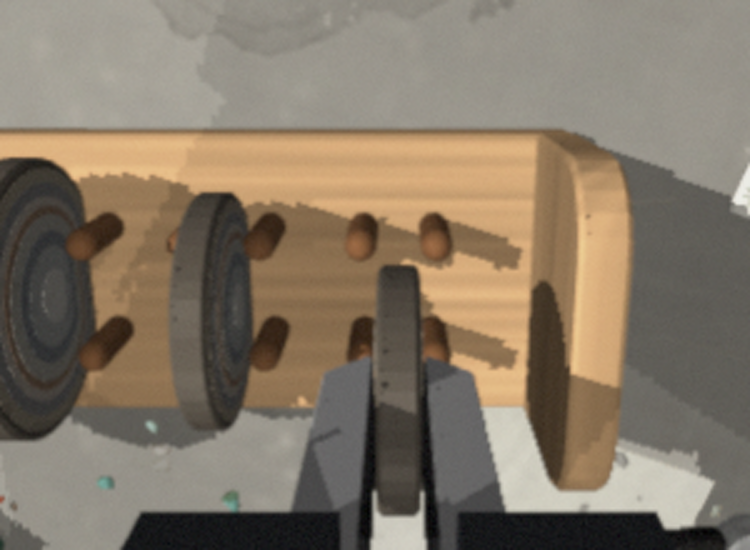

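Slice 1 hangs square and centred in slot 1 (375–420 between the dowels at 348–450). I'll lower it with care.

move_arm(increments=[{"x": 0.001,"y": -0.001,"z": 0.03,"wx": 0,"wy": 0,"wz": 0},{"x": 0.001,"y": -0.001,"z": 0.055,"wx": 0,"wy": 0,"wz": 0},{"x": 0.001,"y": -0.001,"z": 0.08,"wx": 0,"wy": 0,"wz": 0},{"x": 0.001,"y": -0.001,"z": 0.1,"wx": 0,"wy": 0,"wz": 0},{"x": 0.001,"y": -0.001,"z": 0.11,"wx": 0,"wy": 0,"wz": 0},{"x": 0.001,"y": -0.001,"z": 0.114,"wx": 0,"wy": 0,"wz": 0},{"x": 0.001,"y": -0.001,"z": 0.114,"wx": 0,"wy": 0,"wz": 0}])

```text
t: 37.9
position: [0.4992, -0.1479, 0.054]
tool_rot: [[-0.975, -0.223, 0.003], [-0.223, 0.975, -0.0], [-0.002, -0.001, -1.0]]
ft_force: [-6.6, 5.2, 25.9]
width: 0.0099
finger_force: 25.1
```

move_arm(increments=[{"x": 0,"y": 0,"z": 0.002,"wx": 0,"wy": 0,"wz": 0},{"x": 0,"y": 0,"z": 0.004,"wx": 0,"wy": 0,"wz": 0},{"x": 0,"y": 0,"z": 0.006,"wx": 0,"wy": 0,"wz": 0},{"x": 0,"y": 0,"z": 0.006,"wx": 0,"wy": 0,"wz": 0}])

```text
t: 38.4
position: [0.5001, -0.1479, 0.052]
tool_rot: [[-0.975, -0.223, 0.005], [-0.223, 0.975, -0.001], [-0.005, -0.002, -1.0]]
ft_force: [-6.1, 7.7, 32.8]
width: 0.0095
finger_force: 25.1
```

Contact came about 6 mm early. I'll check from the pre-lowering picture whether the slice is simply held lower.

```bash
python3 - <<'E'
from h import *
p=grab_frame("wrist");T=np.array(p["T_tool_cam"])
def rows(h,w,low,dx=0):
    # disk outline in tool xz plane; tool z down; bottom nominal 29 below... 
    a=np.linspace(0,2*np.pi,200); zc=h/2-.031+low
    r=[proj(p,np.array([dx+w/2*np.cos(t),0,zc+h/2*np.sin(t)]),T)[1] for t in a]
    return round(min(r),1),round(max(r),1)
print("obs q4 far",100+180/2.5,rows(.09,.096,0)); print("q3",100+190/2.5,100+530/2.5,rows(.08,.084,0));print("q2",100+232/2.5,100+532/2.5,rows(.07,.072,0))
print("q1 obs",100+265/2.5,100+515/2.5)
for l in (0,.004,.006,.008): print(l,rows(.06,.060,l))
E
python3 g.py 1 place
```

```text
obs q4 far 172.0 (np.float64(172.5), np.float64(325.7))
q3 176.0 312.0 (np.float64(183.8), np.float64(320.8))
q2 192.8 312.8 (np.float64(195.4), np.float64(315.8))
q1 obs 206.0 306.0
0 (np.float64(207.5), np.float64(310.5))
0.004 (np.float64(205.7), np.float64(306.5))
0.006 (np.float64(204.8), np.float64(304.6))
0.008 (np.float64(203.9), np.float64(302.7))
target [ 0.4981 -0.1476  0.047 ] now [ 0.5001 -0.1479  0.052 ]
xyz [0.0038 0.0015 0.0099] w [-0.0006  0.0015  0.    ] mm [1.9 0.7 5. ] w 0.009833876959138625 ff 25.13208445161581 ft [-6.6  8.  31.7]
```

The outline matches a slice held about 5 mm low, so it is on the base (on a dowel it would be 30 mm high). Release and rise.

move_arm(increments=[{"x": 0,"y": 0,"z": -0.006,"wx": 0,"wy": 0,"wz": 0},{"x": 0,"y": 0,"z": -0.006,"wx": 0,"wy": 0,"wz": 0}])

```text
t: 38.7
position: [0.4985, -0.148, 0.0522]
tool_rot: [[-0.975, -0.223, 0.001], [-0.223, 0.975, -0.0], [-0.001, -0.0, -1.0]]
ft_force: [-0.8, 1.0, 9.0]
width: 0.0098
finger_force: 25.0
```

move_arm(increments=[{"x": 0,"y": 0,"z": 0,"wx": 0,"wy": 0,"wz": 0},{"x": 0,"y": 0,"z": 0,"wx": 0,"wy": 0,"wz": 0},{"x": 0,"y": 0,"z": 0,"wx": 0,"wy": 0,"wz": 0},{"x": 0,"y": 0,"z": 0,"wx": 0,"wy": 0,"wz": 0},{"x": 0,"y": 0,"z": -0.04,"wx": 0,"wy": 0,"wz": 0},{"x": 0,"y": 0,"z": -0.1,"wx": 0,"wy": 0,"wz": 0},{"x": 0,"y": 0,"z": -0.2,"wx": 0,"wy": 0,"wz": 0},{"x": 0,"y": 0,"z": -0.3,"wx": 0,"wy": 0,"wz": 0},{"x": 0,"y": 0,"z": -0.4,"wx": 0,"wy": 0,"wz": 0}], grip=-0.36)

```text
t: 39.83
position: [0.498, -0.1478, 0.2537]
tool_rot: [[-0.975, -0.223, 0.0], [-0.223, 0.975, -0.0], [-0.0, -0.0, -1.0]]
ft_force: [1.2, -0.4, 0.7]
width: 0.0299
finger_force: 0.0
```

move_arm(increments=[{"x": 0,"y": -0.1,"z": 0,"wx": 0,"wy": 0,"wz": 0},{"x": 0,"y": -0.16,"z": 0,"wx": 0,"wy": 0,"wz": 0},{"x": 0,"y": -0.16,"z": 0,"wx": 0,"wy": 0,"wz": 0},{"x": 0,"y": -0.16,"z": 0,"wx": 0,"wy": 0,"wz": 0}])

```text
t: 40.33
position: [0.5159, -0.2252, 0.2518]
tool_rot: [[-0.975, -0.223, -0.0], [-0.223, 0.975, 0.0], [0.0, 0.0, -1.0]]
ft_force: [0.1, 1.3, -0.1]
width: 0.0299
finger_force: 0.0
```

```bash
python3 - <<'E'
from h import *
from g import spot
np.set_printoptions(precision=4,suppress=True)
o=robot.get_obs();p=grab_frame("wrist");T=camT(p,o);im=p["image"].copy()
for n,(w,h) in {1:(60,60),2:(72,70),3:(84,80),4:(96,90)}.items():
    t,psi=spot(n,"place");u=np.array([np.cos(psi),np.sin(psi),0])
    for a in np.linspace(0,2*np.pi,24):
        X=np.array([t[0],t[1],.018+h/2000])+u*w/2000*np.cos(a)+np.array([0,0,h/2000*np.sin(a)])
        cv2.circle(im,tuple(int(b) for b in proj(p,X,T).round()),1,(255,0,0),-1)
c=im[100:320,110:410];cv2.imwrite("pics/f.png",cv2.resize(c,(750,550),interpolation=2)[:,:,::-1])
for r in pinpoint(p,"slice_1_c")[:4]: print(r["confidence"],r["at"])
print([proj(p,[*spot(n,"place")[0][:2],.018+.025+.005*n],T) for n in (1,2,3,4)])
E
```

```text
0.62 [344.6, 186.0]
[array([346.0665, 184.9984]), array([300.3914, 185.9119]), array([253.5363, 186.8599]), array([205.5256, 187.8427])]
```

View pics/f.png

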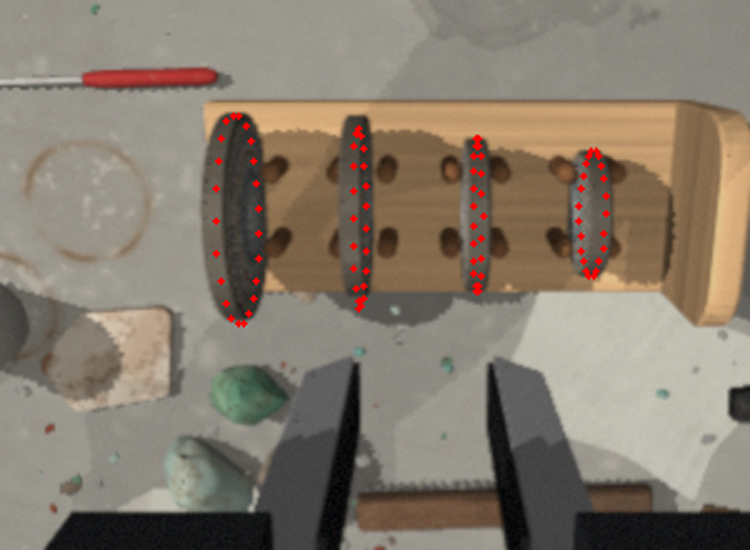

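All four slices stand on their modelled outlines, growing away from the end board. Slice 3 is about 5 mm off along its slot, against a tolerance of 16 mm. The gripper is clear, so I'm handing in.

```bash
python3 -c "
from plant import ticket
print(ticket.job_done())"
```

```text
the job is handed in; nothing more can be done
None
```

I moved all four slices to the drying rack, smallest by the end board and largest farthest away, and handed the job in after about 40 s of the 128 s allowed; no verdict was returned, but the last picture shows each one standing in its own slot.

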